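# Restock the sprung tin drawer

### The arm

A 6-joint arm with a two-finger parallel gripper is mounted at the origin on the work surface. World frame = base frame: x ahead of the robot, y to its left, z up, the work surface at z = 0. Lengths are in m, angles in rad, forces in N, time in s.
With the tool pointing down it reaches from about 0.3 to 0.875 m from the base axis. Payload 6.4 kg.
Tool frame: the origin (TCP) lies at the very end of the fingers, on their centre line; the grasp point (between the pads) lies 19 mm behind it; z points along the fingers, x is the direction in which the jaws open and shut, and the axes are right-handed (so a half turn about z gives the same grasp; the last joint's range is limited). The gripper opens to 85 mm and grips with 20 to 120 N. Pads are 22 mm wide; open, the fingers measure 114 mm over their backs; the gripper's body (76 mm by 85 mm) begins 54 mm behind the grasp point. The pads swing forward as they close: fully open they stand 13 mm farther back than shut.
Start: joints at [1.085, 0.181, 1.607, -0, 1.354, -0.206], TCP at [0.159, 0.553, 0.231] pointing down, gripper open.
Joint ranges: [-2.99, 2.99], [-0.89, 2.07], [0.3, 2.58], [-1.14, 4.28], [0, 2.63], [-3.12, 3.12]. Speed limits (rad/s): [2.57, 2.57, 3.01, 3.14, 3.14, 3.14].

### API

Orientations are given as a unit quaternion [x, y, z, w].
In Python, from plant import arm gives the robot as it stands.
- The arm moves only by the shell command python3 -m inch 'ROWS'. ROWS is JSON, a list of rows, each a list of 7 numbers: the finger opening in m, from 0 to 0.0854, then the shift along the world's x, y, z in m, then the turn, a rotation vector about the world's x, y, z in rad. A call has exactly 8 rows; each row shifts and turns the commanded pose from where the row before left it; what a row does not reach is not made up. A row lasts 1/8 s, in which the tool goes at most 62.5 mm and 10.7 degrees, less where a joint would pass 70% of its speed; a pose out of reach is approached as far as the arm can. A call with a gripper value outside its range is refused whole. The fingers move at their own pace and stop on an object; the grip force is fixed at half the most. Time passes only in rows, so rows that do not move let the fingers close, or fill a call up. It gives the time, the measured TCP pose, the force and the opening at its end, in the units of the state.
- arm.sense(): the state, without advancing time (a new reading comes with each control period).
- arm.grab_frame(name): name is "scene" or "top"; returns (picture, depth): 400x640x3 uint8, red, green, blue; 400x640 float32, m along the optical axis (not along the pixel's ray), 0 where there is no reading.
- arm.camera_info(name): a dict with "K" (3x3 intrinsics, pixels), "extrinsics" (4x4, takes a point from camera to world coordinates). Camera axes: x right, y down, z forward; pixel columns grow to the right and rows downward; lengths in m; the calibration is good to about 2 mm. A picture is of the moment at which its call begins. camera_info takes no time and is no camera call.
- arm.close_job(): hands the job in, once; it reports no verdict.
The state is a dict: "clock": time; "joint_pos": joint angles; "qvel": joint speeds; "joint_efforts": joint torques, N m; "ee_pos": TCP position; "tool_rot": TCP orientation; "contact_force": force on the tool from outside, world axes, zero at the start; "torque": the same for the moment, N m; "gripper_width": finger opening in m.
Only numpy, scipy, OpenCV 4.12 (cv2) and the standard library are available. Lean on these libraries where they do the work, as an engineer would, in place of code of your own. Each camera call takes 0.05 s, during which the arm holds its last target. There are 200 camera calls.

### The job

Pull the grey drawer under the bamboo board right out, then take the three large polish tins and set them gently, one on top of another, on the sprung plate in the drawer, letting go of each so that the plate sinks under it. Then slide the drawer fully home with the tins standing level in it, and leave everything else where it is.

Things in the scene. Friction and masses are not known exactly. Their poses are not given: they have to be found in the camera images.
- board_edge (a point): middle of the lower front edge of the fixed bamboo board (18 mm thick, 250 deep, 520 wide), 220 mm above the work surface; from here it reaches away from the robot over the drawer, so the shut drawer's handle is out of an upright tool's reach. x axis points away from the robot into the shelf, along the drawer's travel; y to the left; z up
- drawer (a joint): travel of the grey plastic drawer in m: 0 fully home, grows as it is pulled towards the robot, 0.16 at its stop; may start up to 25 mm open. It stays where it is left; moving it takes about 2 N
- drawer_handle (a point): point to pinch in the drawer's pull tongue: an upright grey plate 14 mm wide (y), 45 mm high, standing 50 mm out of the drawer's front. The point is at mid width and height, 30 mm before the front, 20 mm behind the tongue's tip, 100 mm above the work surface; with the drawer home straight below board_edge, 120 mm down. Axes as board_edge; moves with the drawer
- well (a point): centre of the drawer's square tin well (84 x 84 mm inside) at rim level, 150 mm above the work surface, 80 mm behind and 50 above drawer_handle. Side walls (+y, -y) 32 mm thick, front 8 mm, closed deck at rim level behind; drawer 156 mm wide. The housing clears the rim by only 10 mm: nothing may stand proud as the drawer goes in. Axes as board_edge; moves with the drawer
- lift (a joint): how far the sprung plate in the well has sunk, m: 0 empty (top 2 mm below the drawer's rim), stop at 0.112. Spring 43 N/m, slight preload, damped: it sinks about 31 mm under one tin, 65 under two, 99 under three (3 to 8 mm more or less), within about a second of letting go; so the top of the stack is always about level with the rim
- lift_top (a point): centre of the top face of the sprung plate, 80 by 80 mm, flat bare aluminium; rides up and down with the plate and in and out with the drawer
- tin1_mid (a point): centre (half-way up) of one of three alike large round polish tins, bare metal, 66 mm across and 32 mm high, about 150 g (filled, lid on); stands flat, z axis up along the tin's axis; starts on the work surface to the left or right of the drawer
- tin2_mid (a point): centre (half-way up) of one of three alike large round polish tins, bare metal, 66 mm across and 32 mm high, about 150 g (filled, lid on); stands flat, z axis up along the tin's axis; starts on the work surface to the left or right of the drawer
- tin3_mid (a point): centre (half-way up) of one of three alike large round polish tins, bare metal, 66 mm across and 32 mm high, about 150 g (filled, lid on); stands flat, z axis up along the tin's axis; starts on the work surface to the left or right of the drawer
- small_tin_mid (a point): centre of a small flat metal tin, 46 mm across, 18 mm high: not for the drawer, leave alone
- jar_mid (a point): centre of a round glass cream jar with black lid, 48 mm across, 54 mm high: leave alone
- sponge_case_mid (a point): centre of a shine-sponge case, rounded box 80 (x) by 48 (y) by 38 mm high: leave alone
- brush: beechwood shoe brush on the bamboo board, 165 mm long, 40 mm high; origin under its centre: leave alone
- shoehorn: flat chrome shoehorn on the board, about 195 mm long, origin under its middle: leave alone
- lamp: small white plastic LED lamp on the board, about 110 mm high, origin under its base: leave alone
- dauber: orange-handled dauber standing on the board, 78 mm high, 42 mm across, origin under it: leave alone
Things that resemble listed ones, but are neither listed nor needed, are in the scene too. What is shaped like the part that bears tin2_mid but red or yellow is not meant.

How it is judged:
By the outcome, as a careful person would: the job done as asked, in the order asked, and still so for the second after the job is handed in, with the robot touching nothing.
It also fails if it takes over 72 s, if anything falls off the work surface, if the arm or the gripper's body presses on something with over 40 N, if the wrist force passes 120 N, or if a joint passes its speed limit or range.

## Working session

There is one attempt and no reset: what is moved stays moved. The work goes in short steps, Python scripts to look and compute and a shell command to move; the robot and the scene stay as the last step left them, time stands still between calls to the robot, and variables do not carry over. Pictures are saved under pics/ and viewed, about 8 in all and at most 12, crops included, and the job is handed in when it is done.

```bash
mkdir -p pics; ls
cat > h.py <<'E'
import numpy as np, cv2
from plant import arm
def grab(n,save=None):
    p,d=arm.grab_frame(n)
    if save: cv2.imwrite('pics/'+save,p[:,:,::-1])
    return p,d
def world(n,d):
    c=arm.camera_info(n);K=np.array(c['K']);T=np.array(c['extrinsics'])
    v,u=np.indices(d.shape)
    P=np.stack([(u-K[0,2])/K[0,0]*d,(v-K[1,2])/K[1,1]*d,d],-1)
    return P@T[:3,:3].T+T[:3,3]
def ray(n,u,v,z):
    c=arm.camera_info(n);K=np.array(c['K']);T=np.array(c['extrinsics'])
    r=T[:3,:3]@np.linalg.solve(K,[u,v,1]);t=(z-T[2,3])/r[2];return T[:3,3]+t*r
E
python3 - <<'E'
from h import *
np.set_printoptions(precision=3,suppress=True)
for n in("scene","top"):
    p,d=grab(n,n+'0.png');c=arm.camera_info(n);print(n,np.array(c['K'])[0],np.array(c['extrinsics']))
    np.savez(n+'0.npz',p=p,d=d)
print(arm.sense())
E
```

```text
pics
scene [384.975   0.    319.036] [[-0.599  0.689 -0.409  1.101]
 [ 0.801  0.512 -0.311  0.328]
 [-0.005 -0.513 -0.858  1.175]
 [ 0.     0.     0.     1.   ]]
top [511.394   0.    309.409] [[-0.005 -0.99   0.139  0.468]
 [-1.     0.003 -0.011 -0.032]
 [ 0.011 -0.139 -0.99   1.406]
 [ 0.     0.     0.     1.   ]]
{'clock': 0.1, 'joint_pos': array([ 1.085,  0.181,  1.608,  0.   ,  1.354, -0.206]), 'qvel': array([-0.   , -0.002, -0.001, -0.001,  0.001,  0.   ]), 'joint_efforts': array([  0.   , -44.587, -35.224,  -0.   ,   0.004,   0.   ]), 'ee_pos': array([0.159, 0.552, 0.23 ]), 'tool_rot': array([ 0.799,  0.602, -0.001,  0.   ]), 'contact_force': array([0.666, 0.227, 0.078]), 'torque': array([0.012, 0.027, 0.039]), 'gripper_width': 0.08535356793544702}
```

View pics/top0.png

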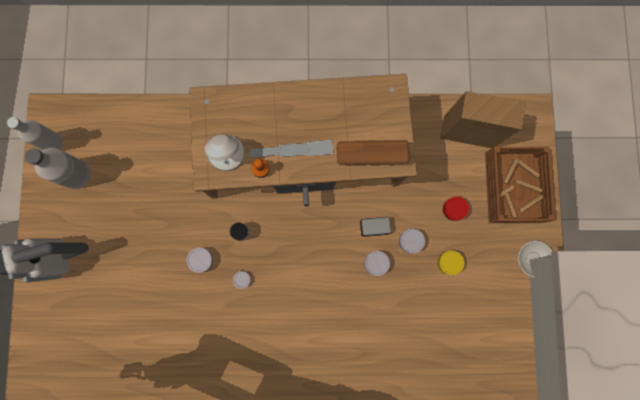

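View pics/scene0.png

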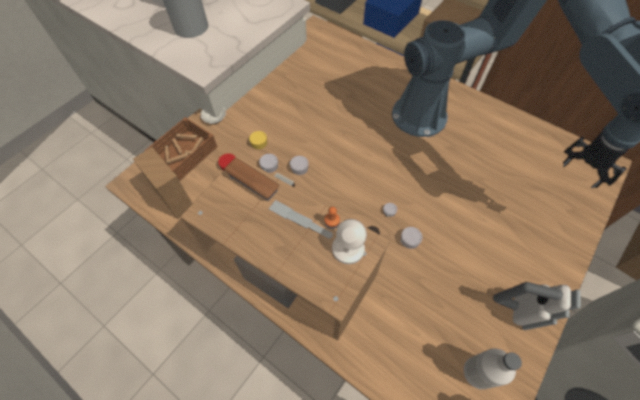

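Top view: large silver tins are at (199,260), (377,263) and (413,241). Lookalikes are the small tin (242,280), the red tin (456,209), the yellow tin (452,263) and the white bowl (536,259), none of them wanted. The jar is at (239,231), the sponge case at (376,227) and the drawer tongue at about (306,196). I'll measure these and check them in one crop.

Run:
```python
from h import *
np.set_printoptions(precision=4,suppress=True)
f=np.load('top0.npz');p,d=f['p'],f['d'];W=world('top',d)
for n,(u,v) in dict(A=(199,260),B=(377,263),C=(413,241),small=(242,280),jar=(239,231),sponge=(376,227),red=(456,209),yel=(452,263)).items():
    print(n,'depthpt',W[v,u])
    m=np.zeros(d.shape,bool);s=W[v-20:v+21,u-20:u+21];zt=np.median(W[v-3:v+4,u-3:u+4,2])
    q=s[np.abs(s[...,2]-zt)<0.006];
    (cx,cy),r=cv2.minEnclosingCircle(q[:,:2].astype(np.float32)); print('  top z',zt,'c',(q[:,:2].max(0)+q[:,:2].min(0))/2,'size',np.ptp(q[:,:2],axis=0))
# board front edge: depth mask z 0.225..0.25
print('tongue column pts'); 
for v in range(180,214,3): print(v,W[v,300],W[v,306],W[v,311])
# board edge rows
e=[]
for u in range(200,410,5):
    c=[v for v in range(150,200) if abs(W[v,u,2]-0.238)<0.012]
    if c: e.append(W[max(c),u])
e=np.array(e);k=np.polyfit(e[:,1],e[:,0],1);print(k,e[::6])
z=(W[...,2]>0.085)&(W[...,2]<0.2)
vs,us=np.nonzero(z[170:215,260:360]);print(us.min()+260,us.max()+260,vs.min()+170,vs.max()+170)
b=cv2.resize(p[140:300,180:480],None,fx=2.6,fy=2.6,interpolation=cv2.INTER_CUBIC);cv2.imwrite('pics/crop0.png',b[:,:,::-1])
```

```text
A depthpt [0.4992 0.248  0.029 ]
  top z 0.03151988871990152 c [0.4993 0.2473] size [0.0636 0.0647]
B depthpt [ 0.489  -0.2278  0.0265]
  top z 0.030975765677180744 c [ 0.489  -0.2274] size [0.0637 0.0651]
C depthpt [ 0.5471 -0.3253  0.0316]
  top z 0.03069547655537086 c [ 0.5486 -0.3235] size [0.062  0.0654]
small depthpt [0.4457 0.1337 0.0202]
  top z 0.017089927064679822 c [0.4484 0.1367] size [0.0476 0.0436]
jar depthpt [0.5741 0.139  0.0562]
  top z 0.05450966023550197 c [0.5756 0.1408] size [0.0453 0.0455]
sponge depthpt [ 0.5847 -0.2256  0.0384]
  top z 0.0377143524513901 c [ 0.5889 -0.2262] size [0.0463 0.0756]
red depthpt [ 0.6341 -0.447   0.0256]
  top z 0.031006034121011883 c [ 0.6366 -0.4466] size [0.0656 0.0646]
yel depthpt [ 0.488  -0.4279  0.0315]
  top z 0.03056855488827548 c [ 0.4894 -0.4267] size [0.0613 0.0654]
tongue column pts
180 [ 0.6774 -0.0235  0.2382] [ 0.6781 -0.0374  0.2344] [ 0.6774 -0.049   0.2378]
183 [ 0.6708 -0.0235  0.2358] [ 0.6714 -0.0374  0.2321] [ 0.672  -0.0491  0.2284]
186 [ 0.6825 -0.0226  0.1239] [ 0.6832 -0.0379  0.1198] [ 0.6848 -0.0508  0.
[... 267 characters left out ...]
.0217  0.0024] [ 0.652  -0.0377  0.1219] [ 0.669  -0.0522  0.0026]
201 [ 0.6612 -0.0216 -0.0003] [ 0.6442 -0.0377  0.1227] [ 0.6616 -0.0522 -0.0044]
204 [ 0.6527 -0.0216  0.0004] [ 0.6369 -0.0377  0.1201] [ 0.6534 -0.0522 -0.0063]
207 [ 0.6451 -0.0215 -0.006 ] [ 0.6441 -0.0382  0.0014] [ 0.6449 -0.0521 -0.005 ]
210 [ 0.6364 -0.0215 -0.0037] [ 0.6357 -0.0382  0.0016] [ 0.6357 -0.052   0.0014]
213 [ 0.6275 -0.0216  0.0011] [ 0.6276 -0.0381  0.    ] [ 0.6276 -0.052  -0.0007]
[-0.0654  0.6692] [[ 0.6563  0.2091  0.2288]
 [ 0.6619  0.1385  0.2362]
 [ 0.6648  0.0696  0.2312]
 [ 0.6684 -0.0003  0.2365]
 [ 0.6736 -0.07    0.2325]
 [ 0.6777 -0.1398  0.2346]
 [ 0.6832 -0.2106  0.2295]]
275 335 182 206
```

View pics/crop0.png

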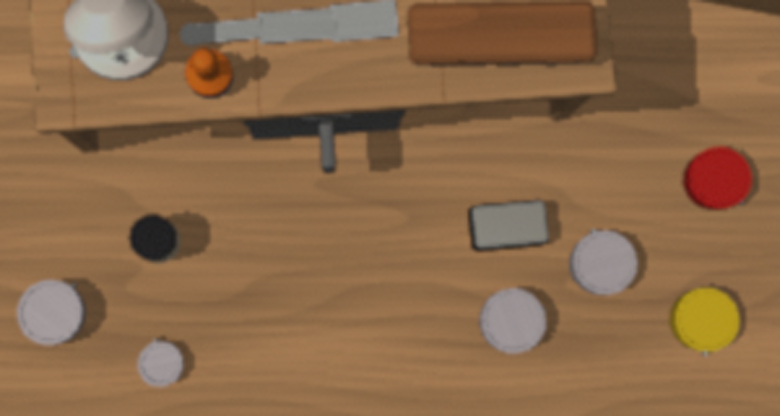

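The crop confirms the choice: three large silver tins, with the red and yellow tins, small tin, jar and sponge case all distinct from them. The board yaw is about +0.065 rad. The drawer is about 17 mm open, and the handle is at about (0.655, -0.037, 0.10). I'll go there with the tool tilted 45° to stay clear of the board.

```bash
python3 -m inch '[[0.06,0.0275,-0.037,-0.004,0,0,0.043],[0.06,0.0275,-0.037,-0.004,0,0,0.043],[0.06,0.0275,-0.037,-0.004,0,0,0.043],[0.06,0.0275,-0.037,-0.004,0,0,0.043],[0.06,0.0275,-0.037,-0.004,0,0,0.043],[0.06,0.0275,-0.037,-0.004,0,0,0.043],[0.06,0.0275,-0.037,-0.004,0,0,0.043],[0.06,0.0275,-0.037,-0.004,0,0,0.043]]'
python3 -m inch '[[0.06,0.0275,-0.037,-0.004,0.0064,-0.098,0],[0.06,0.0275,-0.037,-0.004,0.0064,-0.098,0],[0.06,0.0275,-0.037,-0.004,0.0064,-0.098,0],[0.06,0.0275,-0.037,-0.004,0.0064,-0.098,0],[0.06,0.0275,-0.037,-0.004,0.0064,-0.098,0],[0.06,0.0275,-0.037,-0.004,0.0064,-0.098,0],[0.06,0.0275,-0.037,-0.004,0.0064,-0.098,0],[0.06,0.0275,-0.037,-0.004,0.0064,-0.098,0]]'
```

```text
clock: 1.1
ee_pos: [0.3793, 0.2553, 0.199]
tool_rot: [0.684, 0.73, -0.0, -0.0]
contact_force: [1.1, -0.2, 1.2]
gripper_width: 0.0599
clock: 2.1
ee_pos: [0.5865, -0.0187, 0.1684]
tool_rot: [0.636, 0.682, 0.268, 0.243]
contact_force: [0.5, 0.9, 0.4]
gripper_width: 0.0604
```

```bash
python3 -m inch '[[0.06,0.014,-0.010,-0.019,0,0,0],[0.06,0.0145,-0.010,-0.019,0,0,0],[0.06,0,0,0,0,0,0],[0.06,0.0125,0.001,-0.011,0,0,0],[0.06,0.0125,0.001,-0.011,0,0,0],[0.06,0.0125,0.001,-0.011,0,0,0],[0.06,0.0125,0,-0.01,0,0,0],[0.06,0,0,0,0,0,0]]'
python3 - <<'E'
from h import *
s=arm.sense();print(s['ee_pos'],s['tool_rot'])
p,d=grab('top');W=world('top',d)
b=cv2.resize(p[150:240,240:380],None,fx=5,fy=5,interpolation=cv2.INTER_CUBIC);cv2.imwrite('pics/c1.png',b[:,:,::-1])
E
```

```text
clock: 3.1
ee_pos: [0.6648, -0.0333, 0.0879]
tool_rot: [0.636, 0.683, 0.267, 0.242]
contact_force: [-0.3, -0.1, 0.6]
gripper_width: 0.0599
[ 0.66478497 -0.03327735  0.08787544] [0.63553625 0.68280201 0.26745112 0.24154709]
```

View pics/c1.png

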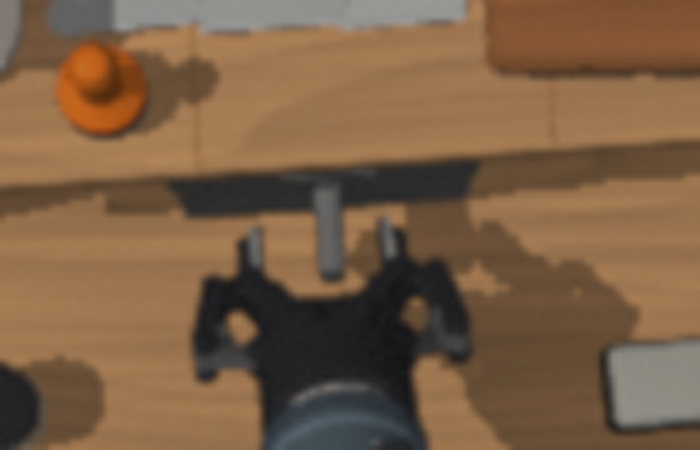

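The tongue (crop px 328, 230) lies between the open fingers (250 and 390). I'll shift 3 mm to the right, pinch and pull.

```bash
python3 -m inch '[[0.06,0,-0.003,0,0,0,0],[0.0,0,0,0,0,0,0],[0.0,0,0,0,0,0,0],[0.0,0,0,0,0,0,0],[0.0,0,0,0,0,0,0],[0.0,0,0,0,0,0,0],[0,0,0,0,0,0,0],[0,0,0,0,0,0,0]]'
python3 -m inch '[[0,-0.015,-0.001,0,0,0,0],[0,-0.02,-0.0013,0,0,0,0],[0,-0.02,-0.0013,0,0,0,0],[0,-0.02,-0.0013,0,0,0,0],[0,-0.02,-0.0013,0,0,0,0],[0,-0.02,-0.0013,0,0,0,0],[0,-0.015,-0.001,0,0,0,0],[0,0,0,0,0,0,0]]'
```

```text
clock: 4.15
ee_pos: [0.6653, -0.0381, 0.0883]
tool_rot: [0.636, 0.682, 0.267, 0.243]
contact_force: [-1.8, -5.8, 2.3]
gripper_width: 0.0134
clock: 5.15
ee_pos: [0.5285, -0.0473, 0.0889]
tool_rot: [0.646, 0.682, 0.25, 0.233]
contact_force: [-0.1, -40.9, -63.8]
gripper_width: 0.0131
```

Run:
```python
from h import *
np.set_printoptions(precision=3,suppress=True)
for k,v in arm.sense().items(): print(k,v)
p,d=grab('top');W=world('top',d)
b=cv2.resize(p[150:300,220:400],None,fx=4,fy=4,interpolation=cv2.INTER_CUBIC);cv2.imwrite('pics/c2.png',b[:,:,::-1])
```

```text
clock 5.15
joint_pos [-0.548 -0.009  2.346  1.101  0.425 -3.118]
qvel [ 0.006  0.018 -0.016  0.006 -0.001 -0.001]
joint_efforts [ 20.366 -49.996 -39.909   6.365  11.222   0.17 ]
ee_pos [ 0.528 -0.047  0.089]
tool_rot [0.646 0.682 0.25  0.233]
contact_force [ -0.09  -40.906 -63.834]
torque [-4.713  5.842 -3.463]
gripper_width 0.013118794328077958
```

View pics/c2.png

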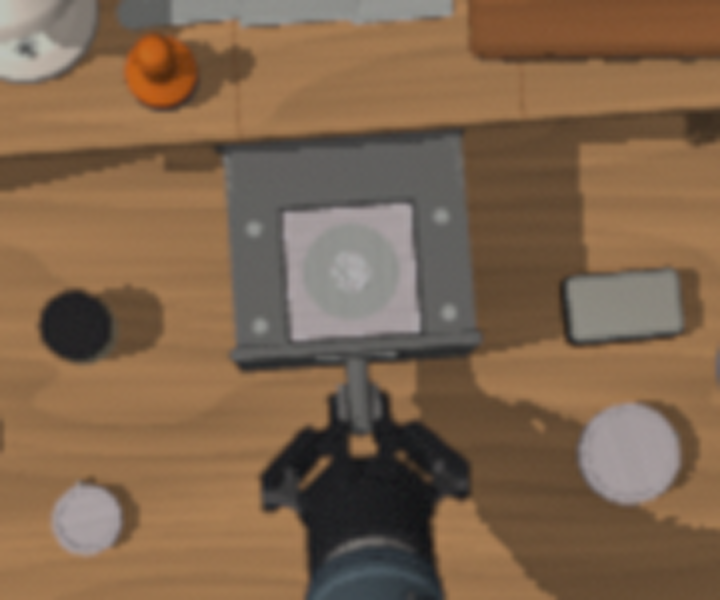

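The drawer is nearly fully out, with the plate at crop px (352,270). But the wrist is near its singularity and joint 6 is at its limit, which explains the forces. I'll release, raise the tool back to vertical, then pull to the stop with an upright tool.

```bash
python3 -m inch '[[0.06,0,0,0,0,0,0],[0.06,0,0,0,0,0,0],[0.06,0,0,0,0,0,0],[0.06,0,0,0,0,0,0],[0.06,-0.01,-0.001,0.01,0,0,0],[0.06,-0.01,-0.001,0.01,0,0,0],[0.06,-0.01,-0.001,0.01,-0.005,0.08,0],[0.06,-0.01,-0.001,0.01,-0.005,0.08,0]]'
python3 - <<'E'
from h import *
s=arm.sense();print(s['joint_pos'],s['contact_force'])
E
```

```text
clock: 6.2
ee_pos: [0.4968, -0.0464, 0.1399]
tool_rot: [0.658, 0.701, 0.204, 0.183]
contact_force: [-0.4, 0.6, -0.4]
gripper_width: 0.0598
[-0.54120371 -0.20474432  2.29969476  0.53353352  0.65152895 -2.53994519] [-0.42479858  0.60243587 -0.43579216]
```

```bash
python3 -m inch '[[0.06,0,0,0.01,-0.007,0.112,0],[0.06,0,0,0.01,-0.007,0.112,0],[0.06,0,0,0,-0.007,0.112,0],[0.06,0,0,0,-0.007,0.112,0],[0.06,0,0,0,-0.007,0.112,0],[0.06,-0.02,0.04,0.03,0,0,0],[0.06,-0.02,0.04,0.03,0,0,0],[0.06,0,0,0,0,0,0]]'
python3 - <<'E'
from h import *
np.set_printoptions(precision=4,suppress=True)
s=arm.sense();print(s['joint_pos'])
p,d=grab('top','t3.png');W=world('top',d)
for v in range(236,266,2): print(v,[W[v,u].round(3).tolist() for u in (306,308,310)])
b=cv2.resize(p[150:300,220:400],None,fx=4,fy=4,interpolation=cv2.INTER_CUBIC);cv2.imwrite('pics/c3.png',b[:,:,::-1])
E
```

```text
clock: 7.2
ee_pos: [0.4579, 0.0358, 0.2216]
tool_rot: [0.684, 0.73, 0.004, -0.004]
contact_force: [0.6, -0.9, 0.5]
gripper_width: 0.0601
[-0.1897 -0.0771  1.8972  0.0119  1.3243 -1.8279]
236 [[0.554, -0.037, 0.149], [0.553, -0.042, 0.154], [0.554, -0.047, 0.152]]
238 [[0.55, -0.037, 0.134], [0.55, -0.042, 0.133], [0.55, -0.047, 0.131]]
240 [[0.546, -0.037, 0.117], [0.545, -0.042, 0.125], [0.546, -0.047, 0.12]]
242 [[0.547, -0.038, 0.002], [0.541, -0.042, 0.121], [0.54, -0.047, 0.124]]
244 [[0.542, -0.038, 0.001], [0.536, -0.042, 0.121], [0.536, -0.047, 0.121]]
246 [[0.537, -0.038, -0.002], [0.53, -0.042, 0.124], [0.531, -0.047, 0.122]]
248 [[0.531, -0.038, 0.003], [0.525, -0.042, 0.127], [0.525, -0.047, 0.125]]
250 [[0.526, -0.038, 0.004], [0.521, -0.042, 0.12], [0.52, -0.047, 0.124]]
252 [[0.52, -0.038, 0.005], [0.516, -0.042, 0.121], [0.516, -0.047, 0.121]]
254 [[0.515, -0.038, -0.005], [0.511, -0.042, 0.121], [0.511, -0.047, 0.121]]
256 [[0.509, -0.038, 0.001], [0.506, -0.042, 0.118], [0.506, -0.047, 0.126]]
258 [[0.504, -0.038, -0.002], [0.501, -0.042, 0.103], [0.501, -0.047, 0.115]]
260 [[0.498, -0.038, 0.001], [0.498, -0.043, -0.001], [0.498, -0.049, -0.001]]
262 [[0.493, -0.038, 0.002], [0.493, -0.043, -0.001], [0.493, -0.048, 0.002]]
264 [[0.488, -0.038, 0.0], [0.488, -0.043, 0.0], [0.488, -0.048, -0.001]]
```

View pics/c3.png

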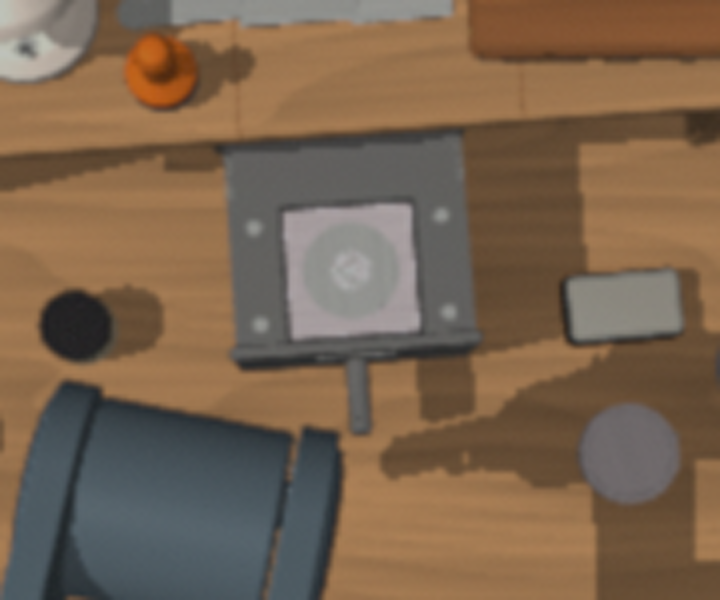

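```bash
python3 -m inch '[[0.06,0.028,-0.041,0,0,0,0],[0.06,0.028,-0.040,0,0,0,0],[0.06,0,0,-0.045,0,0,0],[0.06,0,0,-0.045,0,0,0],[0.06,0,0,-0.037,0,0,0],[0,0,0,0,0,0,0],[0,0,0,0,0,0,0],[0,0,0,0,0,0,0]]'
python3 -m inch '[[0,0,0,0,0,0,0],[0,-0.003,0,0,0,0,0],[0,-0.003,0,0,0,0,0],[0,-0.003,0,0,0,0,0],[0,-0.003,0,0,0,0,0],[0,-0.002,0,0,0,0,0],[0,0,0,0,0,0,0],[0,0,0,0,0,0,0]]'
```

```text
clock: 8.25
ee_pos: [0.5149, -0.0482, 0.0942]
tool_rot: [0.685, 0.728, 0.003, -0.004]
contact_force: [0.3, -0.5, 1.6]
gripper_width: 0.0129
clock: 9.25
ee_pos: [0.5059, -0.0489, 0.0942]
tool_rot: [0.686, 0.728, 0.007, 0.001]
contact_force: [24.6, -1.5, -13.6]
gripper_width: 0.0131
```

It moved 9 mm and then met 25 N, so the drawer is at its stop. I'll release, lift and go above tin A at (0.499, 0.247).

```bash
python3 -m inch '[[0.085,0,0,0,0,0,0],[0.085,0,0,0,0,0,0],[0.085,0,0,0,0,0,0],[0.085,0,0,0,0,0,0],[0.085,0,0,0.04,0,0,0],[0.085,0,0,0.04,0,0,0],[0.085,0,0.058,0.02,0,0,0],[0.085,0,0.058,0,0,0,0]]'
python3 -m inch '[[0.085,0,0.058,0,0,0,0],[0.085,0,0.058,0,0,0,0],[0.085,0,0.055,0,0,0,0],[0.085,-0.005,0.01,-0.02,0,0,0],[0.085,0,0,-0.04,0,0,0],[0.085,0,0,-0.04,0,0,0],[0.085,0,0,0,0,0,0],[0.085,0,0,0,0,0,0]]'
python3 - <<'E'
from h import *
np.set_printoptions(precision=4,suppress=True)
s=arm.sense();print(s['joint_pos'],s['ee_pos'])
p,d=grab('top','t4.png');W=world('top',d)
# drawer: plate centre via brightness in crop
g=p[190:245,275:345].astype(int).min(2); m=g>110
c,_=cv2.findContours(m.astype(np.uint8),cv2.RETR_EXTERNAL,cv2.CHAIN_APPROX_NONE);c=max(c,key=cv2.contourArea)
(u,v),wh,an=cv2.minAreaRect(c);u+=275;v+=190;print(u,v,wh,an,ray('top',u,v,0.148),W[int(v),int(u)])
for v in range(250,266): print(v,W[v,309].round(3).tolist(),end=' ')
E
```

```text
clock: 10.25
ee_pos: [0.5009, 0.0691, 0.1947]
tool_rot: [0.686, 0.727, 0.004, -0.004]
contact_force: [0.8, -0.4, -0.6]
gripper_width: 0.085
clock: 11.25
ee_pos: [0.4953, 0.2497, 0.0936]
tool_rot: [0.685, 0.728, 0.003, -0.005]
contact_force: [1.0, -0.2, 0.4]
gripper_width: 0.0849
[ 0.2454  0.2989  1.767   0.0146  1.0757 -1.3926] [0.4953 0.2497 0.0936]
307.52538299560547 220.85533142089844 (32.13241958618164, 32.2749137878418) 85.91438293457031 [ 0.5912 -0.0412  0.148 ] [ 0.5931 -0.0399  0.1502]
250 [0.521, -0.045, 0.123] 251 [0.518, -0.045, 0.127] 252 [0.516, -0.045, 0.119] 253 [0.513, -0.045, 0.124] 254 [0.511, -0.045, 0.122] 255 [0.508, -0.045, 0.124] 256 [0.506, -0.045, 0.122] 257 [0.503, -0.045, 0.125] 258 [0.501, -0.045, 0.118] 259 [0.498, -0.045, 0.124] 260 [0.496, -0.045, 0.121] 261 [0.493, -0.045, 0.119] 262 [0.491, -0.045, 0.084] 263 [0.49, -0.046, 0.004] 264 [0.488, -0.046, 0.0] 265 [0.485, -0.046, 0.004]
```

```bash
python3 -m inch '[[0.085,0.004,-0.0025,-0.04,0,0,0],[0.085,0,0,-0.035,0,0,0],[0.085,0,0,-0.016,0,0,0],[0,0,0,0,0,0,0],[0,0,0,0,0,0,0],[0,0,0,0,0,0,0],[0,0,0,0,0,0,0],[0,0,0,0,0,0,0]]'
python3 - <<'E'
from h import *
np.set_printoptions(precision=4,suppress=True)
print(arm.sense())
E
```

```text
clock: 12.3
ee_pos: [0.4996, 0.2474, 0.0026]
tool_rot: [0.685, 0.728, 0.004, -0.005]
contact_force: [-2.2, 0.0, 6.6]
gripper_width: 0.0646
{'clock': 12.3, 'joint_pos': array([ 0.2393,  0.4548,  1.7833,  0.0163,  0.9028, -1.402 ]), 'qvel': array([-0.0005, -0.0016, -0.002 , -0.0015, -0.0002,  0.0001]), 'joint_efforts': array([ -0.2862, -44.9734, -23.8385,   0.0826,  -0.3231,  -0.0194]), 'ee_pos': array([0.4996, 0.2474, 0.0026]), 'tool_rot': array([ 0.6854,  0.7281,  0.0038, -0.0051]), 'contact_force': array([-2.1613,  0.0474,  6.5739]), 'torque': array([-0.1431,  0.1132, -0.0659]), 'gripper_width': 0.06456537044438701}
```

```bash
python3 -m inch '[[0,0,0,0.03,0,0,0],[0,0,0,0.05,0,0,0],[0,0,0,0.06,0,0,0],[0,0.015,-0.045,0.04,0,0,0],[0,0.0155,-0.048,0,0,0,0],[0,0.0155,-0.049,0,0,0,0],[0,0.0155,-0.049,0,0,0,0],[0,0.0155,-0.049,0,0,0,0]]'
python3 -m inch '[[0,0.015,-0.0486,0,0,0,0],[0,0,0,-0.01,0,0,0],[0,0,0,-0.009,0,0,0],[0,0,0,0,0,0,0],[0,0,0,0,0,0,0],[0,0,0,0,0,0,0],[0,0,0,0,0,0,0],[0,0,0,0,0,0,0]]'
```

```text
clock: 13.3
ee_pos: [0.5755, 0.0055, 0.1813]
tool_rot: [0.685, 0.728, 0.003, -0.006]
contact_force: [-0.8, 0.5, -1.5]
gripper_width: 0.0646
clock: 14.3
ee_pos: [0.5906, -0.0415, 0.1625]
tool_rot: [0.685, 0.728, 0.003, -0.006]
contact_force: [-0.3, -0.3, -0.6]
gripper_width: 0.0642
```

```bash
python3 -m inch '[[0,0.0006,0.0003,-0.005,0,0,0],[0,0,0,-0.004,0,0,0],[0,0,0,-0.002,0,0,0],[0,0,0,-0.001,0,0,0],[0,0,0,0,0,0,0],[0,0,0,0,0,0,0],[0,0,0,0,0,0,0],[0,0,0,0,0,0,0]]'
```

```text
clock: 15.3
ee_pos: [0.5911, -0.0413, 0.1503]
tool_rot: [0.685, 0.728, 0.003, -0.006]
contact_force: [-0.1, 0.9, -1.6]
gripper_width: 0.0643
```

```bash
python3 -m inch '[[0,0,0,-0.0015,0,0,0],[0,0,0,0,0,0,0],[0.085,0,0,0,0,0,0],[0.085,0,0,0,0,0,0],[0.085,0,0,0,0,0,0],[0.085,0,0,0,0,0,0],[0.085,0,0,0,0,0,0],[0.085,0,0,0,0,0,0]]'
python3 -m inch '[[0.085,0,0,0.02,0,0,0],[0.085,0,0,0.03,0,0,0],[0.085,0,-0.03,0.02,0,0,0],[0.085,-0.017,-0.05,0,0,0,0],[0.085,-0.02,-0.05,0,0,0,0],[0.085,-0.022,-0.05,0,0,0,0],[0.085,-0.022,-0.006,-0.04,0,0,0],[0.085,-0.021,0,-0.04,0,0,0]]'
python3 - <<'E'
from h import *
np.set_printoptions(precision=4,suppress=True)
s=arm.sense();print(s['ee_pos'],s['joint_pos'])
p,d=grab('top','t5.png');W=world('top',d)
s=W[200:245,285:332]
m=(s[...,2]>0.12)&(s[...,2]<.2);print([W[v,u,2].round(3) for v,u in((221,307),(215,307),(225,307),(221,300),(221,313),(214,300),(226,313))])
b=cv2.resize(p[150:300,220:400],None,fx=4,fy=4,interpolation=cv2.INTER_CUBIC);cv2.imwrite('pics/c5.png',b[:,:,::-1])
E
```

```text
clock: 16.3
ee_pos: [0.5911, -0.0413, 0.1488]
tool_rot: [0.685, 0.728, 0.003, -0.006]
contact_force: [-0.5, 0.2, 0.6]
gripper_width: 0.0852
clock: 17.3
ee_pos: [0.4885, -0.2287, 0.1383]
tool_rot: [0.686, 0.727, 0.003, -0.005]
contact_force: [0.5, 0.1, -0.3]
gripper_width: 0.0848
[ 0.4885 -0.2287  0.1383] [-0.6621  0.211   1.7725  0.0073  1.1673 -2.2942]
[np.float64(0.149), np.float64(0.145), np.float64(0.154), np.float64(0.15), np.float64(0.152), np.float64(0.151), np.float64(0.152)]
```

View pics/c5.png

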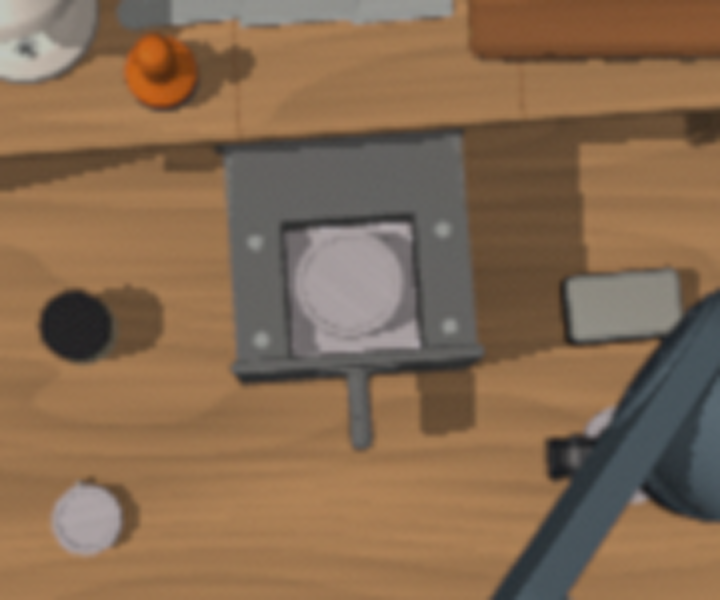

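Tin 1 sits centred in the well (350,283), sunk with its top level with the rim at about 0.150. Next is tin B.

```bash
python3 -m inch '[[0.085,0.0005,0.001,-0.045,0,0,0],[0.085,0,0,-0.045,0,0,0],[0.085,0,0,-0.03,0,0,0],[0.085,0,0,-0.015,0,0,0],[0,0,0,0,0,0,0],[0,0,0,0,0,0,0],[0,0,0,0,0,0,0],[0,0,0,0,0,0,0]]'
python3 -m inch '[[0,0,0,0,0,0,0],[0,0,0,0.03,0,0,0],[0,0,0,0.05,0,0,0],[0,0,0,0.06,0,0,0],[0,0.022,0.036,0.04,0,0,0],[0,0.027,0.05,0,0,0,0],[0,0.027,0.05,0,0,0,0],[0,0.026,0.05,0,0,0,0]]'
```

```text
clock: 18.35
ee_pos: [0.4902, -0.2267, 0.0048]
tool_rot: [0.685, 0.728, 0.003, -0.005]
contact_force: [-0.1, 0.5, 3.1]
gripper_width: 0.0641
clock: 19.35
ee_pos: [0.592, -0.0387, 0.1838]
tool_rot: [0.686, 0.728, 0.003, -0.006]
contact_force: [1.1, 0.4, -1.9]
gripper_width: 0.0639
```

```bash
python3 -m inch '[[0,-0.001,-0.0026,-0.01,0,0,0],[0,0,0,-0.01,0,0,0],[0,0,0,-0.005,0,0,0],[0,0,0,-0.003,0,0,0],[0,0,0,-0.0015,0,0,0],[0,0,0,-0.001,0,0,0],[0,0,0,0,0,0,0],[0,0,0,0,0,0,0]]'
```

```text
clock: 20.35
ee_pos: [0.5907, -0.0429, 0.1534]
tool_rot: [0.685, 0.728, 0.003, -0.006]
contact_force: [-0.7, 0.1, -2.1]
gripper_width: 0.0643
```

```bash
python3 -m inch '[[0,0.0003,0.0014,-0.0015,0,0,0],[0,0,0,-0.0015,0,0,0],[0,0,0,0,0,0,0],[0.085,0,0,0,0,0,0],[0.085,0,0,0,0,0,0],[0.085,0,0,0,0,0,0],[0.085,0,0,0,0,0,0],[0.085,0,0,0,0,0,0]]'
python3 -m inch '[[0.085,0,0,0.02,0,0,0],[0.085,0,0,0.03,0,0,0.186],[0.085,0,-0.04,0.02,0,0,0.186],[0.085,-0.005,-0.055,0,0,0,0.186],[0.085,-0.009,-0.057,0,0,0,0.186],[0.085,-0.009,-0.057,0,0,0,0.186],[0.085,-0.01,-0.057,0,0,0,0.186],[0.085,-0.01,-0.015,0,0,0,0.1]]'
python3 - <<'E'
from h import *
np.set_printoptions(precision=4,suppress=True)
s=arm.sense();print(s['ee_pos'],s['joint_pos'])
p,d=grab('top','t6.png');W=world('top',d)
print([W[v,u,2].round(3) for v,u in((221,307),(215,307),(225,307),(221,300),(221,313),(214,300),(226,313))])
b=cv2.resize(p[150:300,220:400],None,fx=4,fy=4,interpolation=cv2.INTER_CUBIC);cv2.imwrite('pics/c6.png',b[:,:,::-1])
E
```

```text
clock: 21.35
ee_pos: [0.5909, -0.0415, 0.1503]
tool_rot: [0.685, 0.728, 0.003, -0.006]
contact_force: [0.2, 0.3, 0.6]
gripper_width: 0.0851
clock: 22.35
ee_pos: [0.5954, -0.2329, 0.2073]
tool_rot: [0.238, 0.969, -0.067, -0.013]
contact_force: [-0.9, 0.0, -0.8]
gripper_width: 0.0847
[ 0.5954 -0.2329  0.2073] [-0.4899  0.3532  1.4492 -0.1396  1.3344 -3.1175]
[np.float64(0.152), np.float64(0.151), np.float64(0.149), np.float64(0.148), np.float64(0.15), np.float64(0.149), np.float64(0.148)]
```

View pics/c6.png

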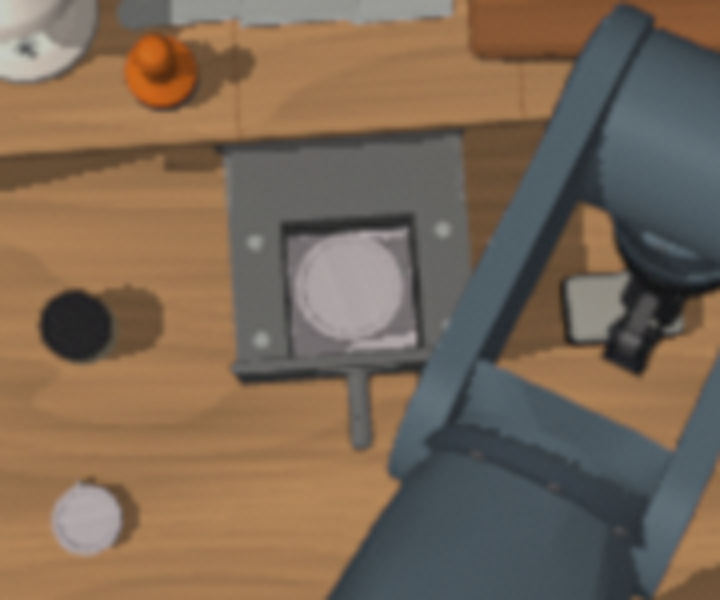

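Tins 1 and 2 stand concentric at rim level. I turned the wrist the wrong way, towards joint 6's limit, so I'll turn back and square the tool before going down on tin C.

```bash
python3 -m inch '[[0.085,-0.012,-0.022,0,0.031,-0.014,-0.1],[0.085,-0.012,-0.023,0,0.031,-0.014,-0.1],[0.085,-0.012,-0.023,0,0.031,-0.014,-0.1],[0.085,-0.011,-0.022,0,0.031,-0.014,-0.1],[0.085,0,0,-0.03,0,0,0],[0.085,0,0,-0.03,0,0,0],[0.085,0,0,0,0,0,0],[0.085,0,0,0,0,0,0]]'
python3 - <<'E'
from h import *
from scipy.spatial.transform import Rotation as R
np.set_printoptions(precision=4,suppress=True)
s=arm.sense();print(s['ee_pos'],s['joint_pos']);M=R.from_quat(s['tool_rot']).as_matrix();print(M)
p,d=grab('top');W=world('top',d);t=W[200:300,340:460];q=t[(t[...,2]>.02)&(t[...,2]<.036)];print(len(q))
E
```

```text
clock: 23.4
ee_pos: [0.5484, -0.3218, 0.1491]
tool_rot: [0.426, 0.905, 0.004, -0.013]
contact_force: [0.4, -0.0, 0.4]
gripper_width: 0.0847
[ 0.5484 -0.3218  0.1491] [-0.7177  0.4096  1.491   0.0014  1.2687 -2.9799]
[[-0.637   0.7706 -0.0199]
 [ 0.7704  0.6373  0.0192]
 [ 0.0275 -0.0032 -0.9996]]
643
```

```bash
python3 -m inch '[[0.085,0,-0.0017,-0.045,-0.019,-0.02,0],[0.085,0,0,-0.05,0,0,0],[0.085,0,0,-0.035,0,0,0],[0.085,0,0,-0.015,0,0,0],[0,0,0,0,0,0,0],[0,0,0,0,0,0,0],[0,0,0,0,0,0,0],[0,0,0,0,0,0,0]]'
python3 -m inch '[[0,0,0,0,0,0,0],[0,0,0,0.03,0,0,0],[0,0,0,0.05,0,0,-0.07],[0,0,0,0.06,0,0,-0.14],[0,0,0.04,0.04,0,0,-0.14],[0,0.01,0.06,0,0,0,-0.14],[0,0.01,0.06,0,0,0,-0.14],[0,0.01,0.06,0,0,0,0]]'
```

```text
clock: 24.45
ee_pos: [0.5489, -0.3239, 0.0046]
tool_rot: [0.426, 0.905, -0.0, 0.001]
contact_force: [-0.9, -0.3, 6.6]
gripper_width: 0.0645
clock: 25.45
ee_pos: [0.5777, -0.1013, 0.183]
tool_rot: [0.686, 0.728, 0.001, -0.0]
contact_force: [1.2, -0.5, -1.2]
gripper_width: 0.0643
```

```bash
python3 -m inch '[[0,0.007,0.03,0,0,0,0],[0,0.0065,0.0298,0,0,0,0],[0,0,0,0,0,0,0],[0,0,0,-0.012,0,0,0],[0,0,0,-0.01,0,0,0],[0,0,0,-0.005,0,0,0],[0,0,0,0,0,0,0],[0,0,0,0,0,0,0]]'
```

```text
clock: 26.45
ee_pos: [0.5916, -0.0437, 0.1561]
tool_rot: [0.685, 0.728, 0.001, -0.0]
contact_force: [-0.6, 0.1, -0.9]
gripper_width: 0.0643
```

```bash
python3 -m inch '[[0,-0.0004,0.0022,-0.0025,0,0,0],[0,0,0,-0.0015,0,0,0],[0,0,0,-0.0015,0,0,0],[0.085,0,0,0,0,0,0],[0.085,0,0,0,0,0,0],[0.085,0,0,0,0,0,0],[0.085,0,0,0,0,0,0],[0.085,0,0,0,0,0,0]]'
python3 -m inch '[[0.085,0,0,0.02,0,0,0],[0.085,0,0,0.03,0,0,0],[0.06,-0.03,0,0,0,0,0],[0.06,-0.03,0,0,0.007,-0.109,0],[0.06,-0.03,-0.002,0,0.007,-0.109,0],[0.06,-0.02,-0.002,0,0.007,-0.109,0],[0.06,-0.01,0,0,0.007,-0.109,0],[0.06,0,0,0,0,0,0]]'
python3 - <<'E'
from h import *
from scipy.spatial.transform import Rotation as R
np.set_printoptions(precision=4,suppress=True)
s=arm.sense();print(s['ee_pos'],s['joint_pos']);print(R.from_quat(s['tool_rot']).as_matrix())
p,d=grab('top','t7.png');W=world('top',d)
print([W[v,u,2].round(3) for v,u in((221,307),(215,307),(225,307),(221,300),(221,313),(214,300),(226,313))])
b=cv2.resize(p[150:300,220:400],None,fx=4,fy=4,interpolation=cv2.INTER_CUBIC);cv2.imwrite('pics/c7.png',b[:,:,::-1])
E
```

```text
clock: 27.45
ee_pos: [0.591, -0.0412, 0.1504]
tool_rot: [0.685, 0.728, 0.0, -0.001]
contact_force: [0.2, 0.1, -0.1]
gripper_width: 0.0853
clock: 28.45
ee_pos: [0.469, -0.0449, 0.1994]
tool_rot: [0.67, 0.711, 0.158, 0.147]
contact_force: [-0.1, -0.9, 1.2]
gripper_width: 0.06
[ 0.469  -0.0449  0.1994] [-0.5143 -0.34    2.22    0.2972  0.9125 -2.2856]
[[-0.06    0.9051  0.421 ]
 [ 0.9982  0.0531  0.0282]
 [ 0.0032  0.4219 -0.9066]]
[np.float64(0.148), np.float64(0.144), np.float64(0.147), np.float64(0.149), np.float64(0.142), np.float64(0.142), np.float64(0.148)]
```

View pics/c7.png

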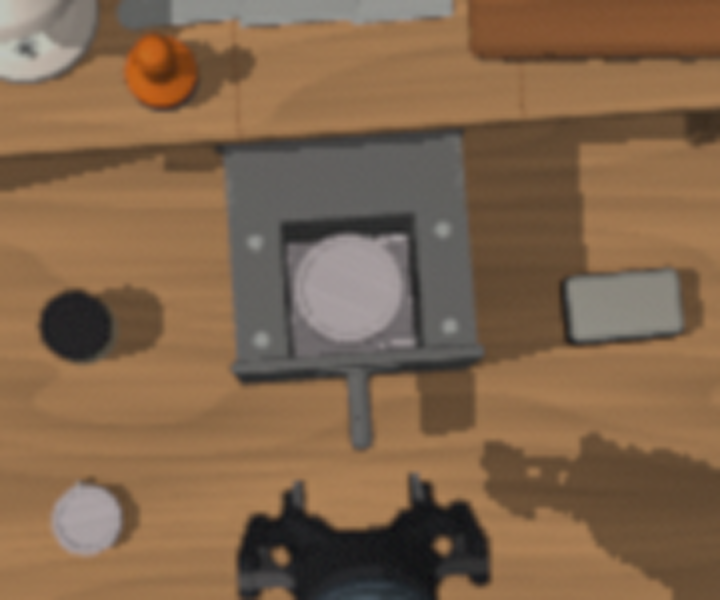

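All three tins are concentric, with the top level at about 0.146, just below the rim. Next I'll pinch the tongue with a 25° tilt and slide it home slowly.

```bash
python3 -m inch '[[0.06,0.012,-0.001,-0.035,0,0,0],[0.06,0.015,0,-0.04,0,0,0],[0.06,0.015,0,-0.036,0,0,0],[0,0,0,0,0,0,0],[0,0,0,0,0,0,0],[0,0,0,0,0,0,0],[0,0,0,0,0,0,0],[0,0,0,0,0,0,0]]'
python3 -m inch '[[0,0.003,0.0002,0,0,0,0],[0,0.005,0.0003,0,0,0,0],[0,0.007,0.0005,0,0,0,0],[0,0.008,0.0005,0,0,0,0],[0,0.008,0.0005,0,0,0,0],[0,0.008,0.0005,0,0,0,0],[0,0.008,0.0005,0,0,0,0],[0,0.008,0.0005,0,0,0,0]]'
```

```text
clock: 29.5
ee_pos: [0.5144, -0.0485, 0.0914]
tool_rot: [0.669, 0.711, 0.158, 0.15]
contact_force: [7.9, -10.5, -15.2]
gripper_width: 0.0132
clock: 30.5
ee_pos: [0.5689, -0.0448, 0.0914]
tool_rot: [0.669, 0.711, 0.158, 0.15]
contact_force: [-0.4, -11.1, -5.4]
gripper_width: 0.0135
```

```bash
python3 -m inch '[[0,0.008,0.0005,0,0,0,0],[0,0.008,0.0005,0,0,0,0],[0,0.008,0.0005,0,0,0,0],[0,0.008,0.0005,0,0,0,0],[0,0.008,0.0005,0,0,0,0],[0,0.008,0.0005,0,0,0,0],[0,0.008,0.0005,0,0,0,0],[0,0.008,0.0005,0,0,0,0]]'
python3 -m inch '[[0,0.007,0.0005,0,0,0,0],[0,0.007,0.0005,0,0,0,0],[0,0.006,0.0004,0,0,0,0],[0,0.005,0.0003,0,0,0,0],[0,0.004,0.0003,0,0,0,0],[0,0.003,0.0002,0,0,0,0],[0,0.002,0,0,0,0,0],[0,0,0,0,0,0,0]]'
```

```text
clock: 31.5
ee_pos: [0.6326, -0.0406, 0.0914]
tool_rot: [0.669, 0.711, 0.158, 0.149]
contact_force: [-1.3, -9.1, -5.5]
gripper_width: 0.0132
clock: 32.5
ee_pos: [0.6666, -0.0383, 0.0915]
tool_rot: [0.669, 0.711, 0.158, 0.149]
contact_force: [1.3, -7.0, -6.2]
gripper_width: 0.0134
```

```bash
python3 -m inch '[[0,0.003,0.0002,0,0,0,0],[0,0.002,0.0002,0,0,0,0],[0,0.002,0,0,0,0,0],[0,0.002,0,0,0,0,0],[0,0.001,0,0,0,0,0],[0,0.001,0,0,0,0,0],[0,0,0,0,0,0,0],[0,0,0,0,0,0,0]]'
```

```text
clock: 33.5
ee_pos: [0.6741, -0.0378, 0.0913]
tool_rot: [0.669, 0.712, 0.157, 0.147]
contact_force: [-29.8, -9.6, 17.6]
gripper_width: 0.0131
```

It travelled 0.160 m and met the stop with 30 N. I'll release, back off and check.

```bash
python3 -m inch '[[0.06,0,0,0,0,0,0],[0.06,0,0,0,0,0,0],[0.06,0,0,0,0,0,0],[0.06,0,0,0,0,0,0],[0.06,-0.015,-0.001,0.01,0,0,0],[0.06,-0.02,-0.001,0.02,0,0,0],[0.06,-0.03,-0.002,0.03,0,0,0],[0.06,-0.04,-0.002,0.03,0,0,0]]'
python3 -m inch '[[0.06,-0.05,-0.002,0.03,0,0,0],[0.06,-0.05,-0.002,0.02,0,0,0],[0.06,-0.04,-0.002,0.02,0,0,0],[0.06,0,0,0,0,0,0],[0.06,0,0,0,0,0,0],[0.06,0,0,0,0,0,0],[0.06,0,0,0,0,0,0],[0.06,0,0,0,0,0,0]]'
python3 - <<'E'
from h import *
np.set_printoptions(precision=4,suppress=True)
p,d=grab('top','t8.png');W=world('top',d)
for v in range(186,206): print(v,W[v,305].round(3).tolist(),end=' ')
p0=np.load('top0.npz')['p'];D=cv2.absdiff(p,p0).max(2)
for n,(u,v) in dict(small=(242,280),jar=(239,231),sponge=(376,227),red=(456,209),yel=(452,263),lamp=(225,150),horn=(295,150),brush=(373,152),dauber=(260,168)).items(): print(n,np.mean(D[v-15:v+16,u-15:u+16]>60))
ps,_=grab('scene','s8.png')
a=cv2.resize(p[130:300,180:480],None,fx=2.6,fy=2.6);cv2.imwrite('pics/f8.png',a[:,:,::-1])
a=cv2.resize(ps[130:330,160:440],None,fx=2.8,fy=2.8);cv2.imwrite('pics/fs8.png',a[:,:,::-1])
E
```

```text
clock: 34.5
ee_pos: [0.5715, -0.042, 0.1801]
tool_rot: [0.669, 0.711, 0.159, 0.147]
contact_force: [1.1, -0.4, 0.5]
gripper_width: 0.0598
clock: 35.5
ee_pos: [0.432, -0.0477, 0.2486]
tool_rot: [0.669, 0.711, 0.159, 0.146]
contact_force: [-0.6, -0.0, -0.4]
gripper_width: 0.06
186 [0.684, -0.035, 0.117] 187 [0.68, -0.035, 0.124] 188 [0.677, -0.035, 0.124] 189 [0.675, -0.035, 0.125] 190 [0.673, -0.035, 0.12] 191 [0.67, -0.035, 0.119] 192 [0.667, -0.035, 0.121] 193 [0.665, -0.035, 0.123] 194 [0.662, -0.035, 0.125] 195 [0.659, -0.035, 0.124] 196 [0.657, -0.035, 0.126] 197 [0.655, -0.035, 0.119] 198 [0.652, -0.035, 0.124] 199 [0.651, -0.035, 0.111] 200 [0.651, -0.035, 0.089] 201 [0.661, -0.035, 0.0] 202 [0.658, -0.035, 0.002] 203 [0.655, -0.035, 0.002] 204 [0.653, -0.035, -0.0] 205 [0.65, -0.035, 0.003] small 0.0
jar 0.0
sponge 0.0
red 0.0
yel 0.0
lamp 0.0
horn 0.0
brush 0.0
dauber 0.0
```

View pics/f8.png

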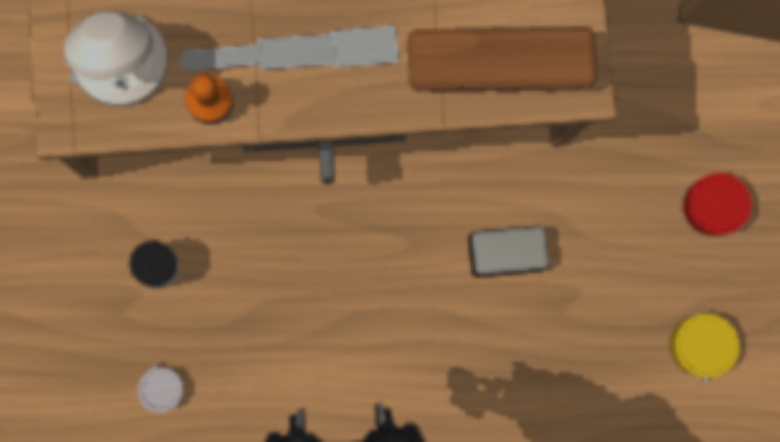

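View pics/fs8.png

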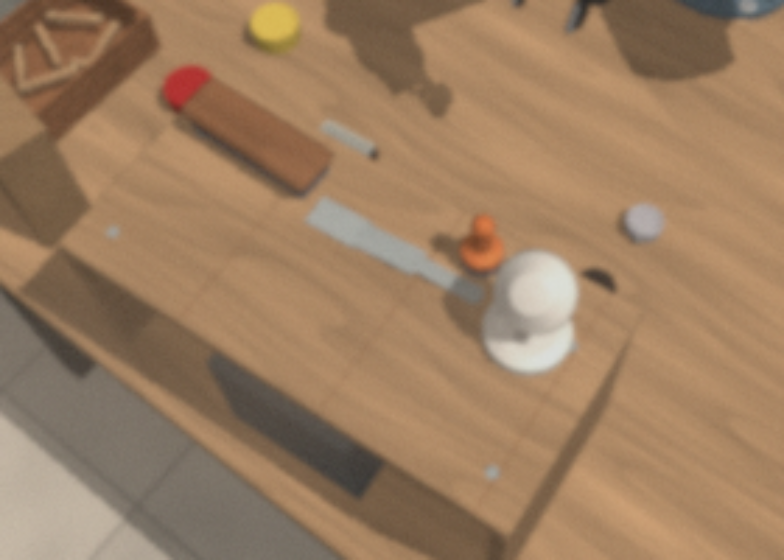

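The top view shows the drawer home: the tongue tip is at about px (327,180) of the crop, x = 0.651, as expected. The scene view shows the board items in place and nothing disturbed.

```bash
python3 -c "
from plant import arm
print(arm.close_job())"
```

```text
the job is handed in; nothing more can be done
None
```

I pulled the drawer out to its stop, stacked the three large silver tins on the sprung plate one at a time, then slid the drawer fully home. I handed the job in at about 36 s.

**Checks that passed**
- **Drawer home:** it travelled 0.160 m back and met its stop with about 30 N. The tongue tip now measures x = 0.651 m, and about 0.6516 was expected.
- **Tins:** before I closed the drawer, the stack was centred in the well. Its top was level at about 146 mm, just below the 150 mm rim. I could not see the tins once the drawer was shut. No force built up on the way in until the stop.
- **Everything else:** the before and after top views show no change at the small tin, jar, sponge case, red and yellow tins, lamp, shoehorn, brush and dauber.

**What went wrong along the way**
- On the first, tilted pull the wrist came near its singularity and joint 6 reached its limit, with about 76 N at the wrist (limit 120 N). I let go and finished the pull with the tool upright.
- Later I turned the wrist the wrong way, and joint 6 reached its limit again in free air. I corrected that before picking up the third tin.
- The force reading could not show the moment each tin touched down, because the spring is so soft. I set the tins down by height instead.

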